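Lay the welding head down and push it home in the corner stop

ROBOT

A 6-joint arm with a two-finger parallel gripper is mounted at the origin on the work surface. World frame = base frame: x ahead of the robot, y to its left, z up, the work surface at z = 0. Lengths are in m, angles in rad, forces in N, time in s.
With the tool pointing down it reaches from about 0.225 to 0.875 m from the base axis. Payload 3.4 kg.
Tool frame: the origin (TCP) lies at the very end of the fingers, on their centre line; the grasp point (between the pads) lies manip.hold_point_z behind it (manip.hold_point_z is the distance from the TCP to the grasp point, in m); x points along the fingers, y is the direction in which the jaws open and shut, and the axes are right-handed (so a half turn about x gives the same grasp; the last joint's range is limited). The gripper opens to 85 mm and grips with 20 to 120 N. Pads are 22 mm wide; open, the fingers measure 114 mm over their backs; the gripper's body (76 mm by 85 mm) begins 54 mm behind the grasp point. The pads swing forward as they close: fully open they stand 13 mm farther back than shut.
Start: joints at [-0.121, 0.276, 1.505, -0, 1.361, -0.121], TCP at [0.575, -0, 0.201] pointing down, gripper open.
Joint ranges: [-2.89, 2.89], [-0.75, 2.08], [0.22, 2.7], [-1.18, 4.32], [0.11, 2.71], [-2.7, 2.7]. Speed limits (rad/s): [2.57, 2.57, 3.14, 3.14, 3.14, 3.14].

INTERFACE

Orientations are given as a unit quaternion [w, x, y, z].
In Python, from rig import manip gives the robot as it stands.
- The arm moves only by the tool step_arm, never from a script. Its argument "targets" is a list of rows, each a list of 2 entries, a list of its own where there are three numbers: the shift along the tool's x, y, z in mm, then the turn about the tool's x in degrees. A call has 1 to 20 rows; each row is the pose to reach, as a shift and turn from the pose commanded when the call began, along the tool's axes at that moment; what a row does not reach only later rows make up. A row lasts 1/10 s, in which the tool goes at most 50 mm and 8.59 degrees, less where a joint would pass 70% of its speed; a pose out of reach is approached as far as the arm can. A call with a gripper value outside its range is refused whole. "grip" is the closure, from 0 (fully open) to 1 (shut), set as the call begins (left out, the last holds). The fingers move at their own pace and stop on an object; "grip_force" is the grip in N (left out, the last holds). Time passes only in rows, so rows that repeat a pose let the fingers close. It gives the time, the measured TCP pose, the force and the opening at its end, in the units of the state.
- manip.get_state(): the state, without advancing time (a new reading comes with each control period).
- manip.get_image(name): name is "scene" or "side" or "wrist"; returns a dict with "image" (420x560x3 uint8, red, green, blue), "fx", "fy", "cx", "cy" (pixels), "distortion" ([k1, k2, p1, p2, k3] as OpenCV has them; the pictures are not rectified), "pose" (4x4, takes a point from camera to world coordinates). Camera axes: x right, y down, z forward; pixel columns grow to the right and rows downward; lengths in m; the calibration is good to about 2 mm. A picture is of the moment at which its call begins. There is no depth.
- manip.sign_off(): hands the job in, once; it reports no verdict.
Trained networks look in a picture, given as the dict that the camera call returned (one of the last four; its "shot" number tells which), for a name from the list of things; names that differ only in an ending like _2 or _b are one class to them, and where a whole thing is asked for, a point or a joint stands for the part that bears it (a point fixed in the world has none). Each returns a list of dicts, best first, with "confidence" (0 to 1); they miss things now and then, are a little off and sometimes report something else, mostly with a low value. They report only what shows in the picture. A call takes as long as a camera call. They do not tell look-alikes from the thing itself.
- manip.search_frame(picture, thing): "xyz" ([x, y, z] in m, in world coordinates, good to about 4 mm: the middle of the surface that is visible of it).
- manip.regions_of(picture, thing): "region" (420x560 bool, what is visible of it).
The state is a dict: "clock": time; "qpos": joint angles; "qd": joint speeds; "effort": joint torques, N m; "position": TCP position; "ee_rot": TCP orientation; "contact_force": force on the tool from outside, world axes, zero at the start; "moment": the same for the moment, N m; "width": finger opening in m.
Only numpy, scipy, OpenCV 4.12 (cv2) and the standard library are available. Lean on these libraries where they do the work, as an engineer would, in place of code of your own. Each camera call takes 0.05 s, during which the arm holds its last target.

TASK

Push over the plywood welding head that stands on its rim in the blue cradle, so that it lies on the table with its black working face down and its aluminium hub up. Then push it along the table, still lying flat, until it sits fully home in the aluminium corner stop, touching both of its arms. Only push it, never lift or carry it, and leave the other things on the table where they are.

Things in the scene. Friction and masses are not known exactly. Their poses are not given: they have to be found in the camera images.
- head: Loose plywood disc, 120 mm diameter, 40 mm thick, 0.25 to 0.4 kg, striped brown rim. Starts standing on its rim in the cradle. Origin: middle of the disc, 20 mm from either face (60 mm above the table standing, 20 mm lying). x: along the disc's axis, out of the black working face (copper ring); at the start x is level, the way it must fall; lying correctly x points straight down. Slides under 1 to 5 N.
- head_hub (a point): Outer centre of the aluminium hub on the head's other face (30 mm behind the head's origin). The hub has 44 mm diameter and stands out 10 mm; beside it two small brackets, look only.
- head_top (a point): Point of the head's rim that is uppermost while it stands, midway between its faces, 120 mm above the table. Pushed about 35 mm the way the head's x points, the head overbalances, falls by itself and lies with its centre about 80 to 110 mm ahead of where it stood.
- cradle: Blue cradle, fixed. Two low blocks (12 mm high) keep the head's rim from rolling: 76 mm apart, reaching 68 mm to either side; a cross bar (8 mm high, 136 mm long) lies 31 to 42 mm behind the origin. Open ahead; no floor, the head stands on the table. Origin: on the table under the middle of the standing head; x: the way the head must fall; z up.
- stop: Aluminium corner stop, fixed: two arms (50 mm long, 22 mm high) form a 90 degree vee, open to its -x, 45 degrees either side of x; cross bar 16 mm high behind. Origin: on the table where the lying head's centre is when it touches both arms (each inner face 60 mm away), at the middle of a flat black ring 116 mm across. x: the way the head is pushed in; z up.
- spare_head: Bystander: a larger plywood head, 140 mm in diameter, 42 mm thick, lying flat with its hub up (52 mm in all). Origin on the table under its centre.
- cone: Bystander: aluminium centring piece, 96 mm in diameter, 44 mm high. Origin at the centre of its underside.
- collar: Bystander: black rubber collar, 72 mm across, 18 mm high. Origin at the centre of its underside.
- wrench: Bystander: steel wrench, about 180 mm long, lying along its x axis. Origin on the table near its middle.
- driver: Bystander: screwdriver, about 200 mm long, lying along its x axis. Origin on the table near its middle.
- cleaner: Bystander: white bottle with a blue label and red cap, 62 mm in diameter, 150 mm high. Origin at the centre of its underside.
- tin: Bystander: steel tin with a paper label, 72 mm in diameter, 70 mm high. Origin at the centre of its underside.
Things that resemble listed ones, but are neither listed nor needed, are in the scene too. There is more than one size of the stop; the job needs the middle-sized.

How it is judged:
On the way, in this order (a step that is already met when the one before it is completed fails the run):
1. the head has been tipped over and lies flat on the table, black face down, hub up (angle between head's own x axis and vertical above 3.05 rad and height (world z) of head below 0.026 m), for 0.2 s.
2. the head lies flat within 5 mm of its home place in the corner stop (all of step 1 and horizontal distance between head and stop below 0.005 m), for 0.2 s.
At the end, for the whole second after the job is handed in: The head lies flat on the table at rest, black face down and hub up (within 5 degrees), its centre within 5 mm horizontally of the corner stop's origin (touching both arms) (all of step 2 and linear speed of head below 0.02 m/s and angular speed of head below 0.2 rad/s).
It fails at once if the head is lifted or carried: its centre rises more than 20 mm above its standing height, or more than 16 mm once it lies flat (height (world z) of head above 0.08 m or (angle between head's own x axis and vertical above 2.95 rad and height (world z) of head above 0.036 m)).
It fails at once if the head is tipped the wrong way, hub down (angle between head's own x axis and vertical below 0.6 rad).
It fails at once if a bystander is moved by more than 15 mm (distance of any of spare_head, cone, collar, wrench, driver, cleaner, tin from where it was at the start of the episode above 0.015 m).
It also fails if it takes over 58 s, if anything falls off the work surface, if the arm or the gripper's body presses on something with over 40 N, if the wrist force passes 120 N, or if a joint passes its speed limit or range.

## Working session

There is one attempt and no reset: what is moved stays moved. The work goes in short steps, Python scripts to look and compute and a tool call to move; the robot and the scene stay as the last step left them, time stands still between calls to the robot, and variables do not carry over. Pictures are saved under pics/ and viewed, and the job is handed in when it is done.

Besides the shell and the picture viewer there is one more tool, called after "Emit:" as name(argument=value, ...) on one line, values as JSON. step_arm: Moves the arm, as the interface text tells. Its arguments: {"type":"object","properties":{"targets":{"type":"array"},"grip":{"type":"number"},"grip_force":{"type":"number"}},"required":["targets"]}

```bash
mkdir -p pics; ls; python3 - <<'E'
from rig import manip
import cv2,pickle
s=manip.get_state();print(s)
print(manip.hold_point_z)
for n in("scene","side","wrist"):
    p=manip.get_image(n);cv2.imwrite(f"pics/{n}0.png",p["image"][:,:,::-1]);print(n,p["fx"],p["cx"],p["cy"],p["distortion"],p["pose"].round(3).tolist(),p["shot"])
    for t in("head","head_hub","head_top","cradle","stop","spare_head","cone","collar","wrench","driver","cleaner","tin"):
        try:r=manip.search_frame(p,t)
        except Exception as e:r=[];print(t,e)
        print(t,[([round(float(v),3) for v in q["xyz"]],round(q["confidence"],2)) for q in r])
E
```

```text
pics
{'clock': 0.0, 'qpos': array([-1.20992908e-01,  2.76599829e-01,  1.50618327e+00, -2.90196801e-06,
        1.36069401e+00, -1.20986634e-01]), 'qd': array([-0.00020774,  0.00046877,  0.00010112, -0.00214125, -0.00155669,
        0.00100736]), 'effort': array([ 6.20495921e-04, -4.16768074e+01, -2.45808578e+01, -1.52056768e-04,
        1.11346930e-02,  1.69860516e-05]), 'position': array([5.74391596e-01, 7.15342442e-05, 2.00117037e-01]), 'ee_rot': array([ 0.49947445,  0.4995896 ,  0.50052227, -0.50041279]), 'contact_force': array([ 0.1862645 , -0.13662275, -0.28980655]), 'moment': array([ 0.02365417, -0.0466019 ,  0.02598995]), 'width': 0.08562998643432021}
0.0187
scene 521.9724271902063 282.15293861288984 207.9869379053155 [-0.0770006  0.         0.         0.         0.       ] [[-0.742, 0.565, -0.362, 1.021], [0.671, 0.631, -0.39, 0.537], [0.008, -0.532, -0.847, 1.255], [0.0, 0.0, 0.0, 1.0]] 1
head []
head_hub [([0.552, 0.252, 0.099], 0.74)]
head_top [([0.554, 0.253, 0.101], 0.83), ([0.575, -0.128, 0.004], 0.36)]
cradle [([0.575, 0.274, 0.008], 0.92)]
stop [([0.364, 0.05, -0.002]
[... 1113 characters left out ...]
254, 0.385, 0.019], 0.62), ([0.541, 0.223, 0.07], 0.4)]
cleaner [([0.612, 0.436, 0.031], 0.61), ([0.539, 0.22, 0.074], 0.28)]
tin [([0.672, -0.413, 0.067], 0.73)]
wrist 330.379228899846 280.40456161069795 202.14679802385857 [-0.07454298  0.          0.          0.          0.        ] [[1.0, -0.001, 0.001, 0.575], [-0.001, -0.966, -0.26, 0.066], [0.002, 0.26, -0.966, 0.374], [0.0, 0.0, 0.0, 1.0]] 3
head []
head_hub []
head_top []
cradle []
stop [([0.569, -0.133, -0.001], 0.94), ([0.4, -0.151, 0.003], 0.94), ([0.365, 0.056, 0.002], 0.9)]
spare_head [([0.763, 0.011, 0.043], 0.66)]
cone [([0.57, -0.133, 0.002], 0.16)]
collar []
wrench [([0.263, -0.371, 0.007], 0.59)]
driver []
cleaner []
tin []
```

View pics/scene0.png

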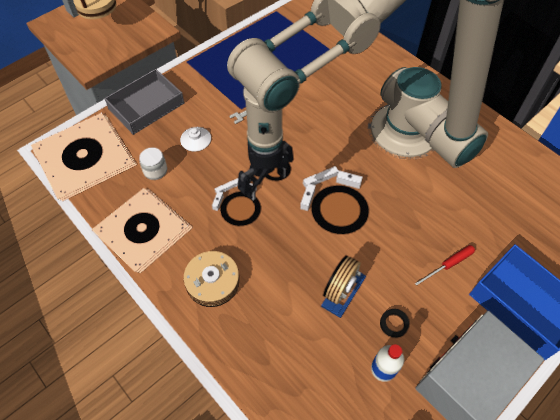

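View pics/side0.png

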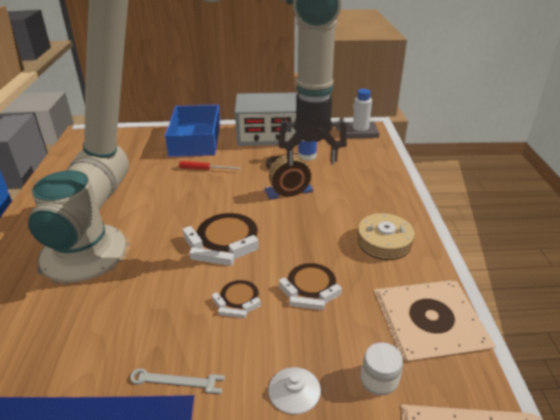

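View pics/wrist0.png

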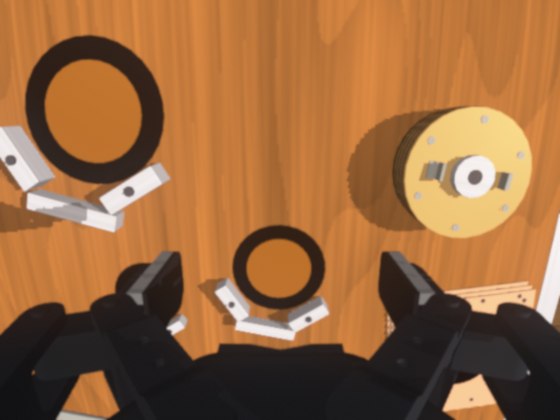

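The scene picture shows three corner stops with black rings: large at (340,210), medium at (240,208) and small at (275,168). The head stands in the blue cradle at (345,285), and the spare head lies at (210,275). In the side view the head's black face (290,178) looks towards -y. I'll measure the rings next to confirm which stop is the middle one.

```bash
cat > h.py <<'E'
import numpy as np,cv2
from rig import manip
def KD(p): return np.array([[p["fx"],0,p["cx"]],[0,p["fy"],p["cy"]],[0,0,1.]]),np.array(p["distortion"])
def back(p,uv,z):
    K,D=KD(p);n=cv2.undistortPoints(np.array(uv,float).reshape(-1,1,2),K,D)[:,0]
    d=np.c_[n,np.ones(len(n))]@p["pose"][:3,:3].T;o=p["pose"][:3,3]
    return o+d*((z-o[2])/d[:,2])[:,None]
def proj(p,X):
    K,D=KD(p);T=np.linalg.inv(p["pose"])
    return cv2.projectPoints(np.array(X,float).reshape(-1,3),cv2.Rodrigues(T[:3,:3])[0],T[:3,3],K,D)[0][:,0]
def circ(P):
    A=np.c_[2*P[:,:2],np.ones(len(P))];b=(P[:,:2]**2).sum(1);x=np.linalg.lstsq(A,b,rcond=None)[0]
    r=np.sqrt(x[2]+x[0]**2+x[1]**2);return x[0],x[1],r,np.abs(np.hypot(*(P[:,:2]-x[:2]).T)-r).max()
def save(p,n): cv2.imwrite(f"pics/{n}.png",p["image"][:,:,::-1])
def crop(p,n,x0,y0,x1,y1,f=5): cv2.imwrite(f"pics/{n}.png",cv2.resize(p["image"][y0:y1,x0:x1,::-1],None,fx=f,fy=f,interpolation=cv2.INTER_CUBIC))
def rings(p,zs=0.0):
    g=p["image"].max(2);m=(g<70).astype(np.uint8)
    c,hh=cv2.findContours(m,cv2.RETR_CCOMP,cv2.CHAIN_APPROX_NONE)
    for i,k in enumerate(c):
        if len(k)<40: continue
        P=back(p,k[:,0],zs);r=circ(P)
        if r[3]<.006: print("ring",np.round(r,4),"px",k[:,0].mean(0).round(), "hole" if hh[0][i][3]>=0 else "outer")
E
python3 - <<'E'
from h import *
for n in("wrist","side","scene"):
    p=manip.get_image(n);print(n);rings(p)
    if n=="wrist":
        crop(p,"stopcrop",200,210,345,350)
    if n=="scene":
        crop(p,"headcrop",300,240,400,330,7)
        r=manip.regions_of(p,"cradle");print([(q["confidence"],q["region"].sum()) for q in r])
    if n=="side":
        crop(p,"headcrop2",240,130,340,220,7)
E
```

```text
wrist
ring [ 0.5734 -0.1205  0.0555  0.0014] px [278. 267.] outer
ring [ 0.5734 -0.1207  0.0423  0.0009] px [278. 268.] hole
ring [0.3645 0.07   0.08   0.001 ] px [ 94. 109.] outer
ring [0.3641 0.0698 0.0588 0.0008] px [ 93. 111.] hole
side
ring [ 0.5728 -0.1201  0.0484  0.0045] px [312. 271.] outer
scene
ring [0.5032 0.4    0.0367 0.0033] px [395. 323.] outer
ring [0.503  0.3999 0.0235 0.0021] px [394. 322.] hole
ring [ 0.82   -0.2558  0.0471  0.0022] px [141. 227.] outer
ring [0.3651 0.0696 0.0797 0.0024] px [340. 209.] outer
ring [0.3645 0.0692 0.0591 0.0021] px [340. 209.] hole
ring [ 0.5738 -0.1209  0.0424  0.0018] px [240. 208.] hole
ring [ 0.8109 -0.5981  0.0597  0.0027] px [ 82. 154.] outer
ring [-0.122   0.1158  0.0367  0.0043] px [456. 138.] outer
[(0.83, np.int64(436)), (0.5, np.int64(413))]
```

View pics/stopcrop.png

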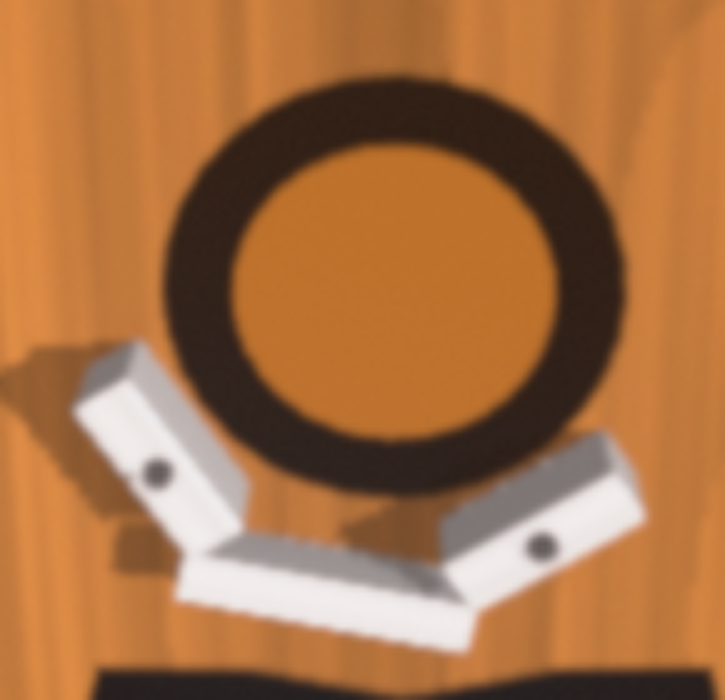

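View pics/headcrop.png

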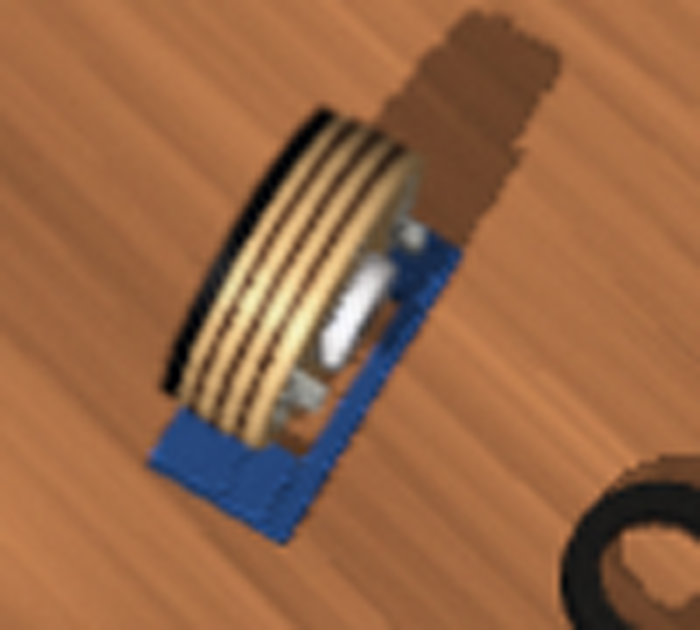

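View pics/headcrop2.png

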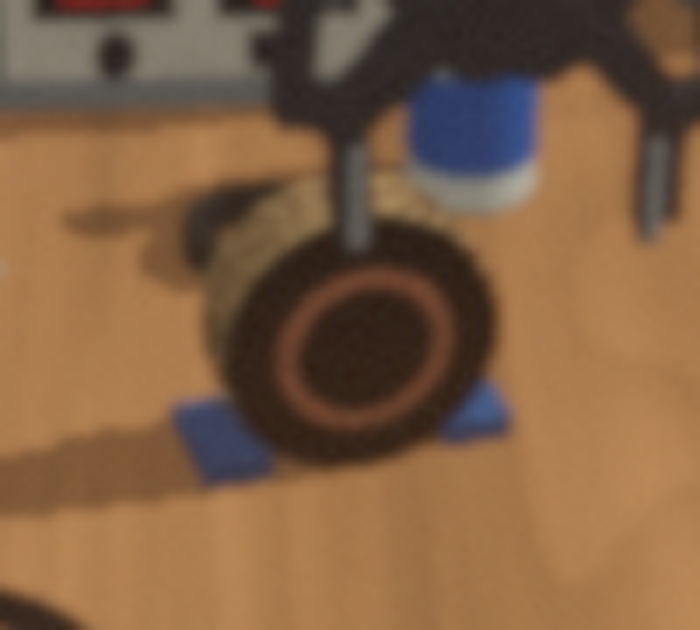

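The crop confirms the medium stop: vee opening towards +y, ring centre about (0.573,-0.121), outer radius about 57 mm (the large one is 80 mm). In the scene crop the head stands with its hub towards +y and its black face towards -y. Next is the direction of the cradle and of the stop.

```bash
python3 - <<'E'
from h import *
p=manip.get_image("scene");w=manip.get_image("wrist")
c=lambda l:[(300+x/7,240+y/7) for x,y in l]
B=back(p,c([(463,250),(285,545)]),.008);print(B.round(4))
d=B[1]-B[0];d/=np.linalg.norm(d);print("bar len",np.linalg.norm(B[1]-B[0]))
m=B.mean(0);n=np.array([d[1],-d[0],0]);n=n if n[1]<0 else -n
print("cradle x",n.round(3),np.degrees(np.arctan2(n[1],n[0])),"origin",(m+.042*n).round(4))
# front-left block corner
print(back(p,c([(150,462)]),.012))
s=lambda l:[(200+x/5,210+y/5) for x,y in l]
b=back(w,s([(176,600),(468,652)]),.016);dd=b[1]-b[0];print("stop bar",b.round(4),np.degrees(np.arctan2(dd[1],dd[0]))-90)
for l in ([(135,345),(248,485)],[(440,520),(600,432)]):
    b=back(w,s(l),.022);dd=b[1]-b[0];print(b.round(4),np.degrees(np.arctan2(dd[1],dd[0])))
# head silhouette check
o=m+.042*n
def disc(o,n,p):
    u=np.cross([0,0,1],n);t=np.linspace(0,6.283,60)
    P=[]
    for a in(-.02,.02): P.append(o*[1,1,0]+[0,0,.06]+a*n+.06*(np.cos(t)[:,None]*u+np.sin(t)[:,None]*np.array([0,0,1.])))
    return P
im=cv2.resize(p["image"][240:330,300:400,::-1],None,fx=7,fy=7).copy()
for P in disc(o,n,p):
    q=((proj(p,P)-[300,240])*7+3).astype(int);cv2.polylines(im,[q.reshape(-1,1,2)],True,(0,255,0),1)
cv2.imwrite("pics/ov1.png",im)
np.savez("g.npz",o=o,n=n)
E
```

```text
[[0.4653 0.265  0.008 ]
 [0.5974 0.3015 0.008 ]]
bar len 0.1369696117324946
cradle x [ 0.266 -0.964  0.   ] -74.55110322632892 origin [0.5425 0.2427 0.008 ]
[[0.61250542 0.24738088 0.012     ]]
stop bar [[ 0.5184 -0.1985  0.016 ]
 [ 0.5927 -0.2142  0.016 ]] -101.93104567520537
[[ 0.5127 -0.123   0.022 ]
 [ 0.5384 -0.1609  0.022 ]] -55.84639619041028
[[ 0.5851 -0.1708  0.022 ]
 [ 0.6235 -0.1465  0.022 ]] 32.37057219866157
```

View pics/ov1.png

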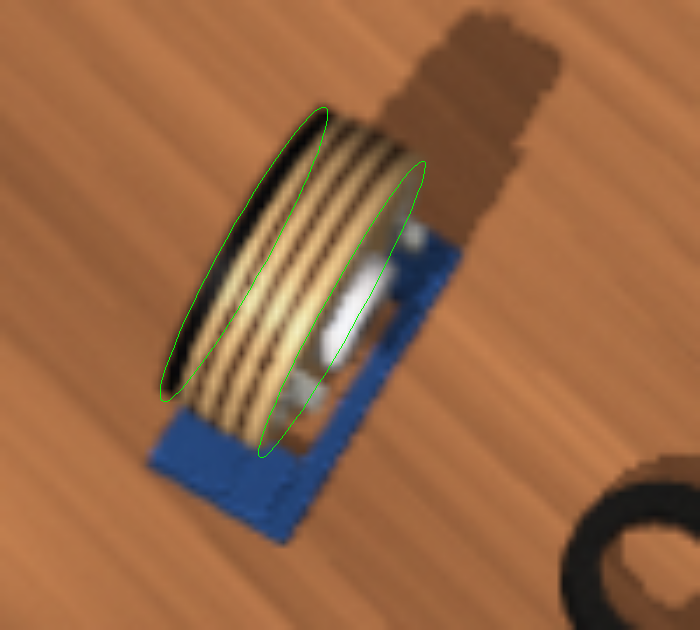

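The overlay fits the head: cradle origin is about (0.5425,0.2427), falling along (0.266,-0.964). Look-alikes I considered: for the stop, large (340,210), small (275,168) and medium (240,208), which is the one to use. For the head, the spare head at (210,275) and the standing head at (345,285), which is the target. I'll go behind the head with the gripper closed and high.

Emit:
step_arm(targets=[[[0,-5,-25],-2],[[0,-10,-50],-4],[[0,-15,-80],-6],[[0,-20,-115],-8],[[0,-25,-150],-10],[[0,-30,-185],-12],[[0,-36,-220],-14],[[0,-42,-255],-15.5],[[0,-46,-285],-15.5],[[0,-48,-300],-15.5],[[0,-48,-300],-15.5],[[0,-48,-300],-15.5],[[0,-48,-300],-15.5]], grip=1, grip_force=60)

```text
clock: 3.55
position: [0.5274, 0.2985, 0.201]
ee_rot: [0.563, 0.428, 0.562, -0.429]
contact_force: [-0.5, -0.1, -0.3]
width: 0.0002
```

Emit:
step_arm(targets=[[[20,0,0],0],[[45,0,0],0],[[70,0,0],0],[[90,0,0],0],[[100,0,0],0],[[100,0,0],0],[[100,0,0],0]])

```text
clock: 4.25
position: [0.5279, 0.2996, 0.1018]
ee_rot: [0.563, 0.429, 0.562, -0.428]
contact_force: [0.1, 0.3, -0.7]
width: 0.0002
```

```bash
python3 - <<'E'
from h import *
p=manip.get_image("scene");crop(p,"a1",280,180,420,330,4)
p=manip.get_image("side");crop(p,"a2",220,80,360,220,4)
E
```

```text
(no output)
```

View pics/a1.png

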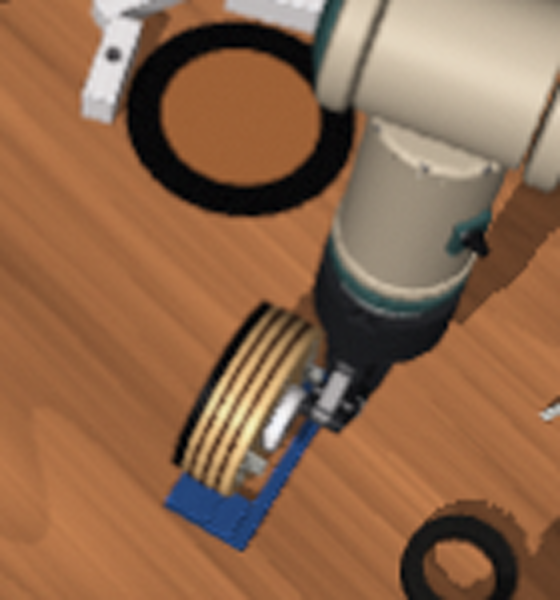

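View pics/a2.png

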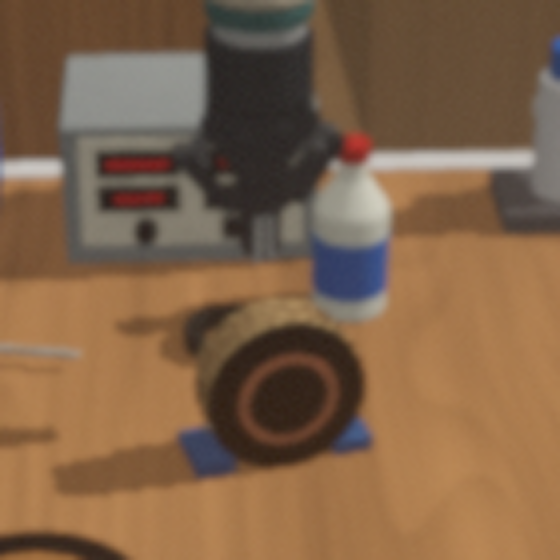

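The fingertips are behind the upper part of the head, clear of the hub (scene crop: fingers at (335,395), hub at (280,415)). I'll push slowly.

Emit:
step_arm(targets=[[[0,0,10],0],[[0,0,20],0],[[0,0,25],0],[[0,0,29],0],[[0,0,33],0],[[0,0,37],0],[[0,0,41],0],[[0,0,45],0],[[0,0,49],0],[[0,0,53],0],[[0,0,57],0],[[0,0,61],0],[[0,0,65],0],[[0,0,68],0],[[0,0,68],0],[[0,0,68],0]])

```text
clock: 5.95
position: [0.5452, 0.2345, 0.101]
ee_rot: [0.563, 0.428, 0.563, -0.428]
contact_force: [-0.2, 0.5, -1.1]
width: 0.0003
```

```bash
python3 - <<'E'
from h import *
p=manip.get_image("scene");crop(p,"b1",260,180,400,330,4)
p=manip.get_image("side");crop(p,"b2",220,80,360,220,4)
E
```

```text
(no output)
```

View pics/b1.png

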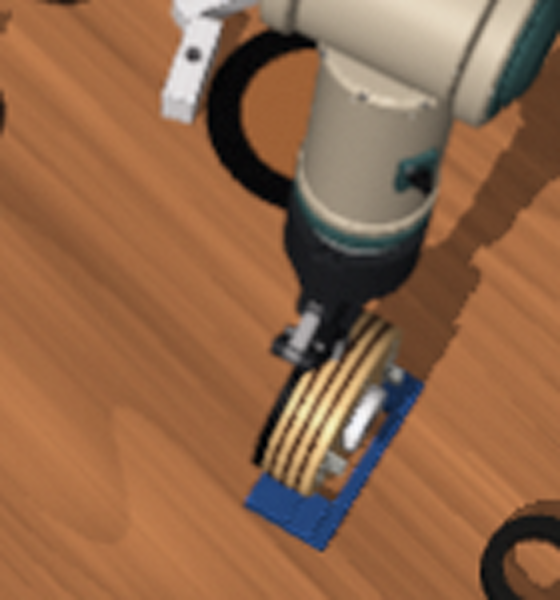

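View pics/b2.png

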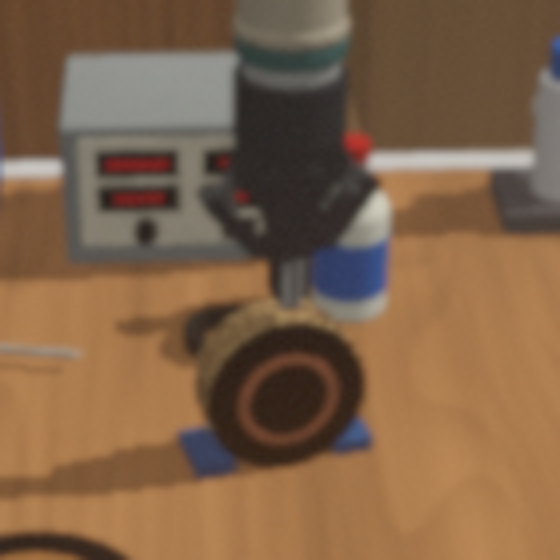

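The finger did not touch the head (force about 0, head still upright), so either the head position or the tip height is off. I'll compare both against the views.

```bash
python3 - <<'E'
from h import *
g=np.load("g.npz");o,n=g["o"],g["n"]
s=manip.get_state();print(s["position"],s["contact_force"])
u=np.cross([0,0,1],n);t=np.linspace(0,6.283,60)
for nm,(x0,y0,x1,y1) in dict(scene=(260,180,400,330),side=(220,80,360,220)).items():
    p=manip.get_image(nm);im=cv2.resize(p["image"][y0:y1,x0:x1,::-1],None,fx=4,fy=4,interpolation=cv2.INTER_CUBIC).copy()
    for a in(-.02,.02):
        P=o*[1,1,0]+[0,0,.06]+a*n+.06*(np.cos(t)[:,None]*u+np.sin(t)[:,None]*np.array([0,0,1.]))
        q=((proj(p,P)-[x0,y0])*4+2).astype(int);cv2.polylines(im,[q.reshape(-1,1,2)],True,(0,255,0),1)
    for dz,c in((0,(0,0,255)),(.013,(255,0,255)),(.03,(255,0,0))):
        q=((proj(p,s["position"]+[0,0,dz])-[x0,y0])*4+2).astype(int)[0];cv2.circle(im,tuple(map(int,q)),4,c,1)
    cv2.imwrite(f"pics/c_{nm}.png",im)
E
```

```text
[0.5451948  0.23459141 0.10104487] [0.55456775 1.04480751 0.19842053]
```

View pics/c_scene.png

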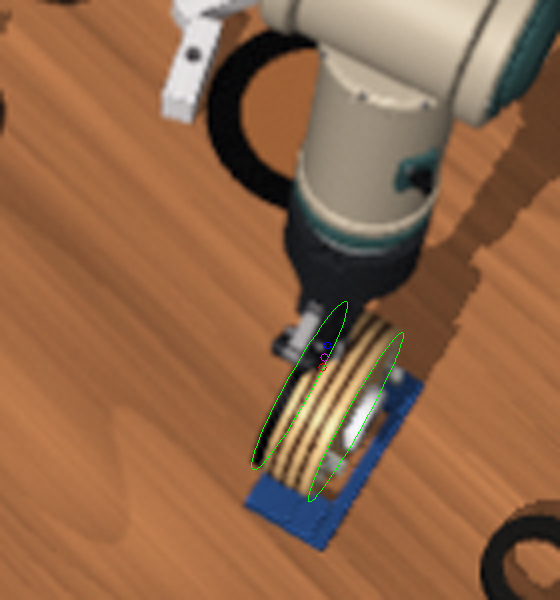

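View pics/c_side.png

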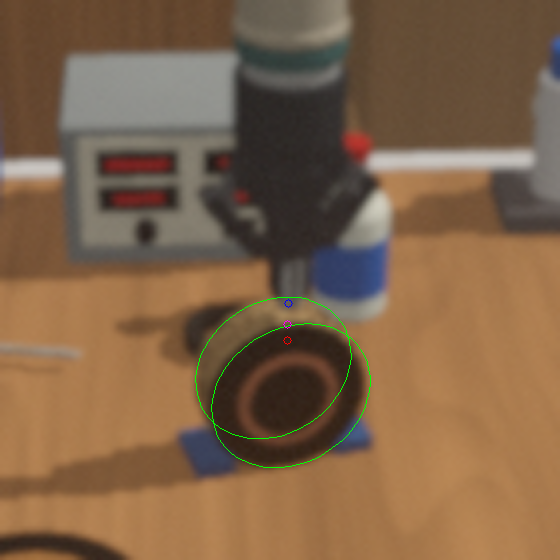

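The head's overlay matches both views, but the visible finger end is about 20 to 30 mm above the reported TCP (red dot), so the fingers went over the top. I'll back off and check the tip height against open background.

Emit:
step_arm(targets=[[[0,0,-20],0],[[0,0,-40],0],[[0,0,-60],0],[[0,0,-68],0],[[0,0,-68],0],[[0,0,-68],0]])

```text
clock: 6.75
position: [0.5271, 0.2995, 0.1009]
ee_rot: [0.563, 0.428, 0.563, -0.428]
contact_force: [0.6, 0.1, 0.0]
width: -0.0001
```

```bash
python3 - <<'E'
from h import *
s=manip.get_state();print(s["position"],s["contact_force"])
for nm,(x0,y0,x1,y1) in dict(scene=(310,220,390,300),side=(250,90,330,170),wrist=(0,0,560,420)).items():
    f=7 if nm!="wrist" else 1.4
    p=manip.get_image(nm);im=cv2.resize(p["image"][y0:y1,x0:x1,::-1],None,fx=f,fy=f,interpolation=cv2.INTER_CUBIC).copy()
    for dz,c in((0,(0,0,255)),(.01,(255,0,255)),(.02,(255,0,0)),(.03,(0,255,0))):
        q=((proj(p,s["position"]+[0,0,dz])-[x0,y0])*f+f/2).astype(int)[0];cv2.circle(im,tuple(map(int,q)),4,c,1)
    cv2.imwrite(f"pics/d_{nm}.png",im)
E
```

```text
[0.52709767 0.29953144 0.10094743] [0.568917   0.11128032 0.00429351]
```

View pics/d_scene.png

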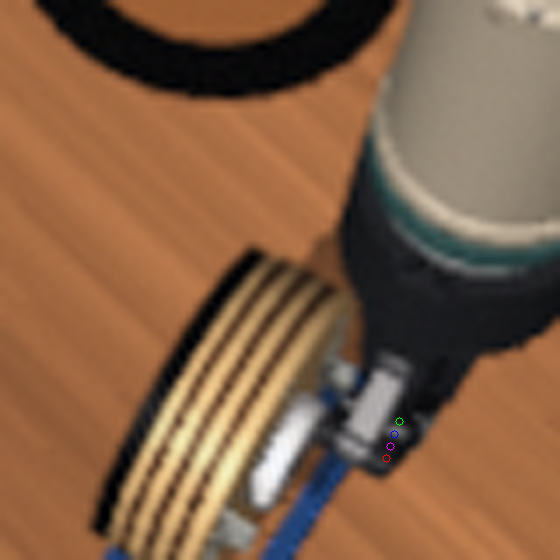

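View pics/d_side.png

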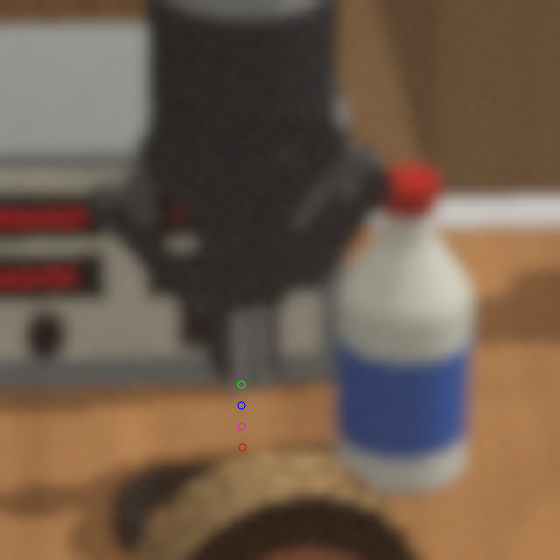

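View pics/d_wrist.png

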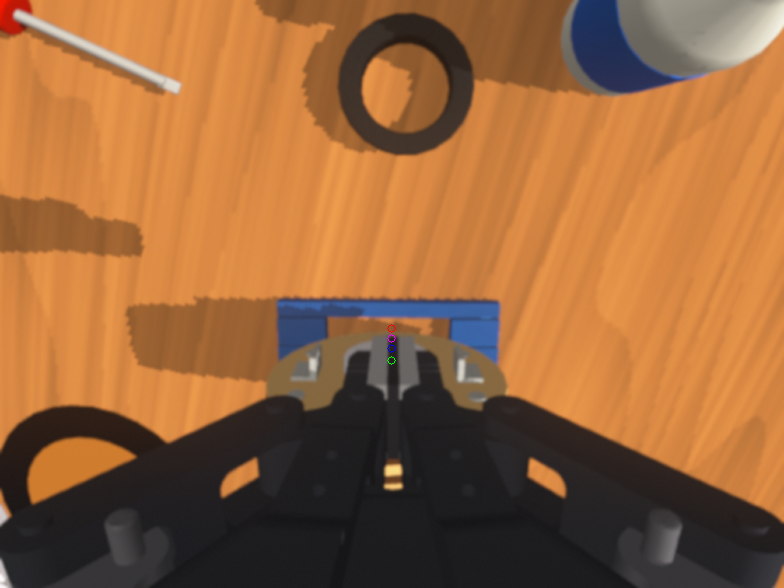

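The side view puts the pad ends at about 25 to 30 mm above the reported TCP (green dot at dz = 30 mm), and the wrist view agrees. I'll lower 26 mm more and push again.

Emit:
step_arm(targets=[[[12,0,0],0],[[24,0,0],0],[[26,0,0],0],[[26,0,10],0],[[26,0,20],0],[[26,0,25],0],[[26,0,29],0],[[26,0,33],0],[[26,0,37],0],[[26,0,40],0]])

```text
clock: 7.9
position: [0.5379, 0.2612, 0.0752]
ee_rot: [0.563, 0.428, 0.563, -0.428]
contact_force: [-0.4, 0.9, 1.6]
width: -0.0
```

```bash
python3 - <<'E'
from h import *
p=manip.get_image("side");crop(p,"e2",220,80,360,220,4)
print(manip.get_state()["contact_force"])
E
```

```text
[ 0.11679461 -0.37625374  0.21966963]
```

View pics/e2.png

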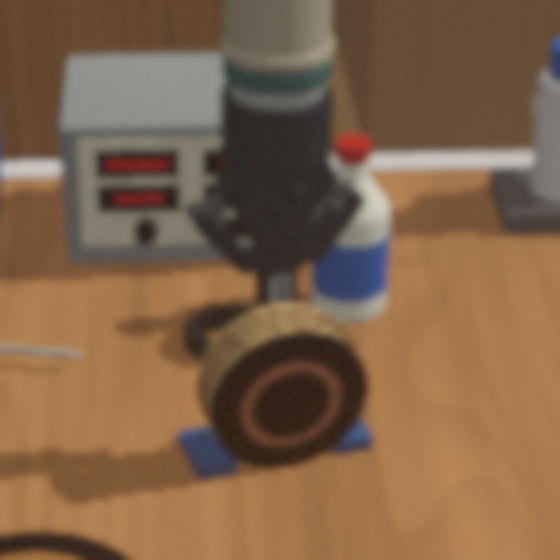

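The head is tilting slightly now, with the finger behind its top at (280,300). I'll keep pushing.

Emit:
step_arm(targets=[[[0,0,4],0],[[0,0,8],0],[[0,0,12],0],[[0,0,16],0],[[0,0,20],0],[[0,0,23],0],[[0,0,26],0],[[0,0,29],0],[[0,0,32],0],[[0,0,32],0],[[0,0,32],0],[[0,0,32],0]])

```text
clock: 9.15
position: [0.5462, 0.2307, 0.075]
ee_rot: [0.563, 0.428, 0.563, -0.428]
contact_force: [-0.2, 0.0, 0.5]
width: -0.0001
```

```bash
python3 - <<'E'
from h import *
p=manip.get_image("scene");crop(p,"f1",260,180,400,330,4)
p=manip.get_image("side");crop(p,"f2",220,80,360,220,4)
E
```

```text
(no output)
```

View pics/f1.png

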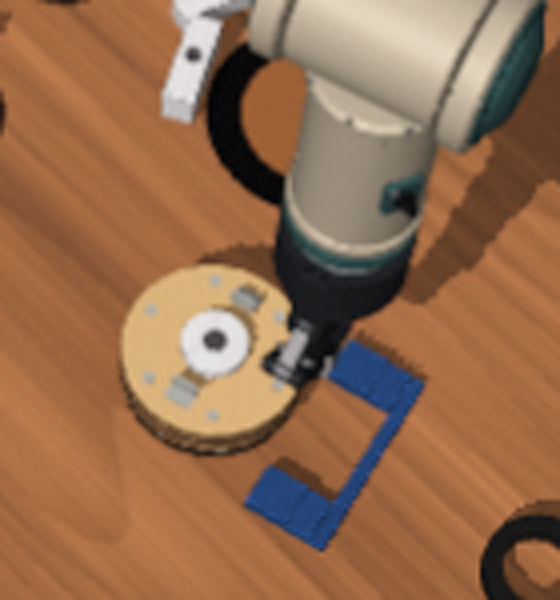

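View pics/f2.png

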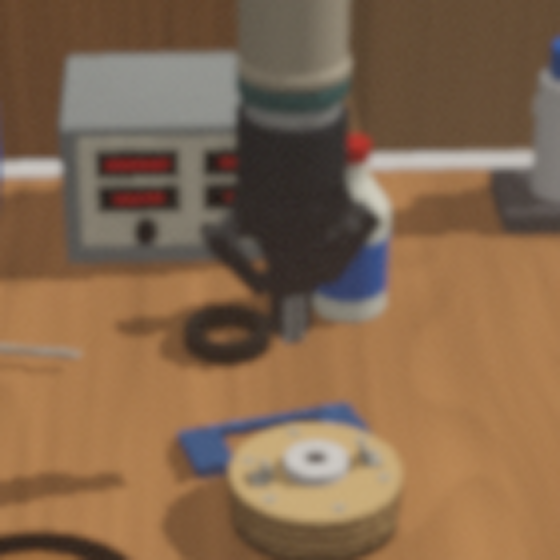

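The head lies flat, hub up; its hub is at crop (215,340) in the scene view and (316,458) in the side view. I'll work out its position.

```bash
cat >> h.py <<'E'
def hub(nm):
    p=manip.get_image(nm);r=manip.search_frame(p,"head_hub")
    print(nm,[(np.round(q["xyz"],4).tolist(),round(q["confidence"],2)) for q in r]);return p
E
python3 - <<'E'
from h import *
a=hub("scene");b=hub("side")
A=back(a,[(313.4,264.7)],.05)[0];B=back(b,[(299,194.5)],.05)[0];print(A,B)
H=(A+B)/2;S=np.array([.5734,-.1207]);d=S-H[:2];print(H,np.linalg.norm(d),np.degrees(np.arctan2(d[1],d[0])))
E
```

```text
scene [([0.5708, 0.1635, 0.0377], 0.55)]
side [([0.56, 0.1364, 0.0403], 0.91)]
[0.56194844 0.16234127 0.05      ] [0.5622648 0.1582604 0.05     ]
[0.56210662 0.16030083 0.05      ] 0.2812276804070589 -87.69853027675026
```

Emit:
step_arm(targets=[[[-15,0,-5],0],[[-30,10,-9],4],[[-30,20,-9],11],[[-30,30,-9],18],[[-30,39,-9],24],[[-30,39,-9],27.5],[[-30,39,-9],27.5],[[-30,39,-9],27.5],[[-30,39,-9],27.5],[[-30,39,-9],27.5]], grip=0)

```text
clock: 10.45
position: [0.5813, 0.2497, 0.1051]
ee_rot: [-0.445, -0.549, -0.445, 0.549]
contact_force: [-0.2, -0.3, -0.1]
width: 0.0854
```

```bash
python3 - <<'E'
from h import *
s=manip.get_state();print(s["position"],s["width"])
R=cv2.Rodrigues(np.zeros(3))[0]
from scipy.spatial.transform import Rotation as Ro
q=s["ee_rot"];R=Ro.from_quat([q[1],q[2],q[3],q[0]]).as_matrix();print(R.round(3))
for nm,(x0,y0,x1,y1) in dict(side=(250,80,350,180),wrist=(0,0,560,420)).items():
    f=6 if nm!="wrist" else 1.4
    p=manip.get_image(nm);im=cv2.resize(p["image"][y0:y1,x0:x1,::-1],None,fx=f,fy=f,interpolation=cv2.INTER_CUBIC).copy()
    for sd in(-1,1):
     for dz,c in((0,(0,0,255)),(.02,(255,0,0)),(.03,(0,255,0)),(.04,(255,255,0)),(.05,(255,255,255))):
        q=((proj(p,s["position"]+R@[-dz,sd*.0425,0])-[x0,y0])*f+f/2).astype(int)[0];cv2.circle(im,tuple(map(int,q)),4,c,1)
    cv2.imwrite(f"pics/g_{nm}.png",im)
E
```

```text
[0.58127716 0.24965151 0.10506941] 0.08538614543025463
[[ 0.     0.978 -0.207]
 [-0.    -0.207 -0.978]
 [-1.     0.     0.   ]]
```

View pics/g_side.png

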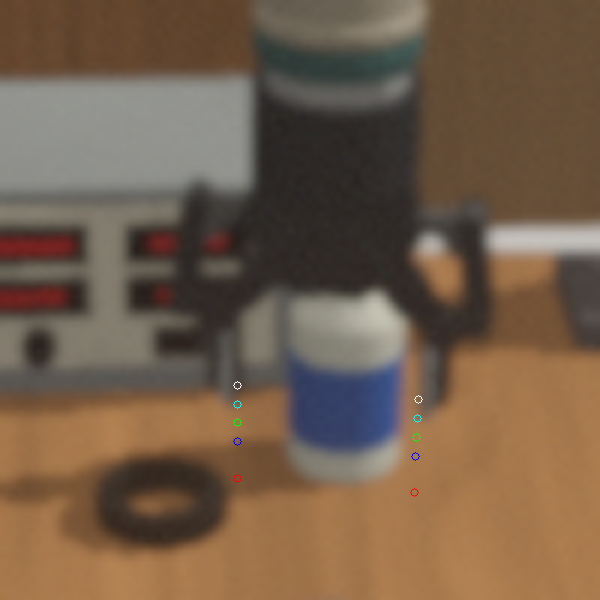

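View pics/g_wrist.png

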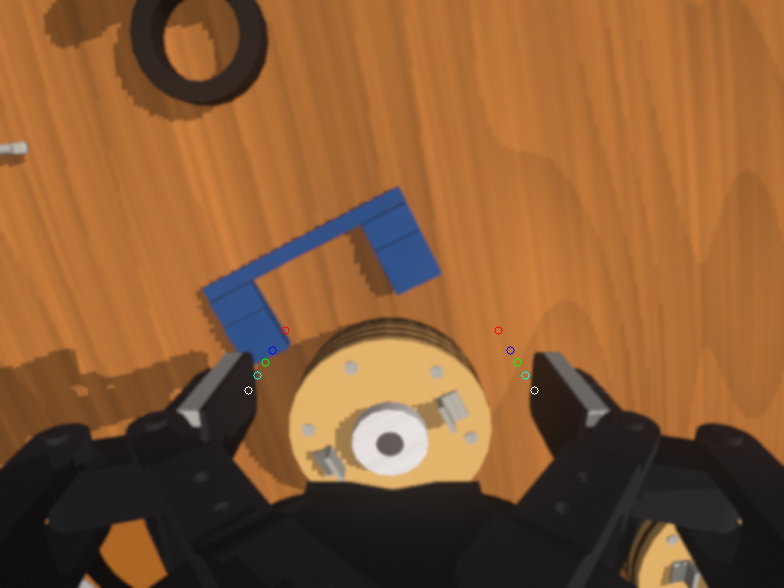

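With the gripper open the finger ends are about 43 mm above the reported TCP (side view: finger ends at (225,395) and (430,408)). So I'll go to a reported z of about -0.02, watching the force.

Emit:
step_arm(targets=[[[25,0,0],0],[[50,0,0],0],[[75,0,0],0],[[95,0,0],0],[[105,0,0],0],[[112,0,0],0],[[118,0,0],0],[[118,0,0],0],[[118,0,0],0]])

```text
clock: 11.45
position: [0.5821, 0.2499, -0.0123]
ee_rot: [0.445, 0.55, 0.445, -0.549]
contact_force: [0.1, -1.2, 0.0]
width: 0.0856
```

```bash
python3 - <<'E'
from h import *
p=manip.get_image("side");crop(p,"i2",220,100,360,240,4)
p=manip.get_image("scene");crop(p,"i1",260,180,400,330,4)
print(manip.get_state()["contact_force"])
E
```

```text
[ 0.06225828 -0.16746896 -0.12200697]
```

View pics/i2.png

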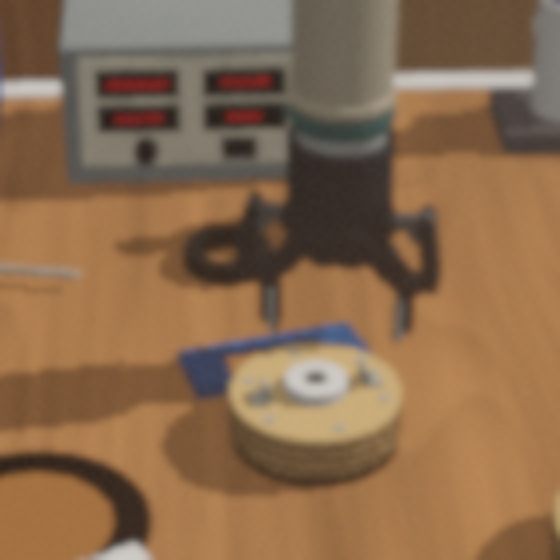

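View pics/i1.png

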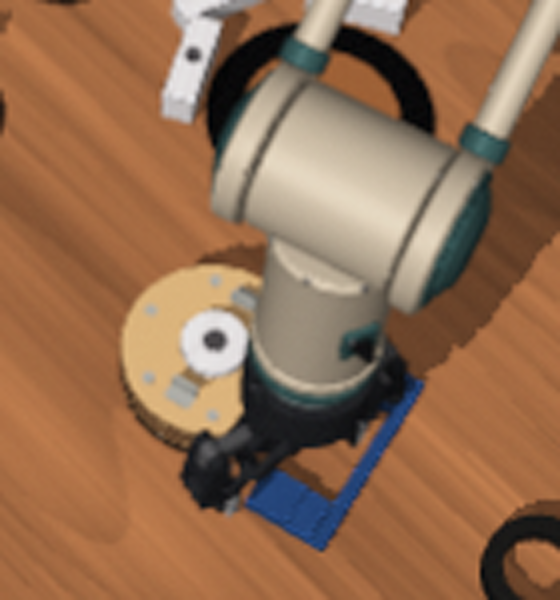

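The tips hang at about z = 0.03, straddling the axis behind the head. I'll lower 10 mm more and approach.

Emit:
step_arm(targets=[[[5,0,0],0],[[10,0,0],0],[[10,0,10],0],[[10,0,20],0],[[10,0,28],0],[[10,0,34],0],[[10,0,38],0],[[10,0,42],0],[[10,1,46],0],[[10,2,50],0],[[10,3,54],0],[[10,3,54],0],[[10,3,54],0]])

```text
clock: 12.85
position: [0.5733, 0.1958, -0.023]
ee_rot: [-0.445, -0.549, -0.445, 0.55]
contact_force: [-0.4, 0.2, -0.3]
width: 0.0854
```

```bash
python3 - <<'E'
from h import *
p=hub("side");crop(p,"j2",220,110,360,250,4)
print(manip.get_state()["contact_force"])
E
```

```text
side [([0.5629, 0.1151, 0.0391], 0.66)]
[-0.02083675  0.58102071  0.1546879 ]
```

View pics/j2.png

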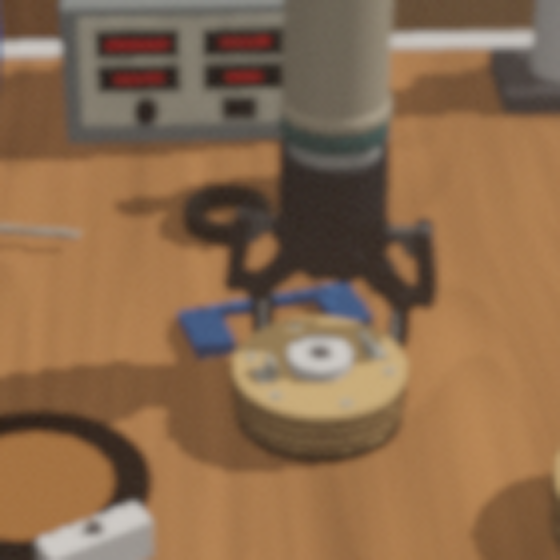

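```bash
cat >> h.py <<'E'
def rem(uv,p):
    H=back(p,[uv],.05)[0][:2];s=manip.get_state();S=np.array([.5734,-.1207])
    ty=np.array([.978,-.207]);tz=np.array([-.207,-.978]);d=S-H;r=H-s["position"][:2]
    print("H",H.round(4),"remaining y,z mm",(d@ty*1e3).round(1),(d@tz*1e3).round(1),"head rel tcp",(r@ty*1e3).round(1),(r@tz*1e3).round(1),s["clock"])
E
python3 - <<'E'
from h import *
p=manip.get_image("side");rem((300,198.6),p)
E
```

```text
H [0.5636 0.1384] remaining y,z mm 63.2 251.4 head rel tcp 2.6 58.4 13.0
```

Emit:
step_arm(targets=[[[0,1,5],0],[[0,4,14],0],[[0,7,25],0],[[0,10,37],0],[[0,13,49],0],[[0,16,61],0],[[0,19,73],0],[[0,22,85],0],[[0,25,97],0],[[0,28,109],0],[[0,31,121],0],[[0,34,133],0],[[0,37,145],0],[[0,40,157],0],[[0,43,168],0],[[0,46,178],0],[[0,49,187],0],[[0,51,194],0],[[0,52,199],0],[[0,52,201],0]])

```text
clock: 15.0
position: [0.5825, -0.0117, -0.023]
ee_rot: [0.445, 0.55, 0.445, -0.549]
contact_force: [1.0, 1.0, 0.4]
width: 0.0858
```

```bash
python3 - <<'E'
from h import *
p=hub("side");crop(p,"k2",240,200,380,320,5)
p=hub("scene");crop(p,"k1",190,140,330,260,5)
print(manip.get_state()["contact_force"])
E
```

```text
side [([0.5686, -0.0882, 0.0378], 0.82)]
scene [([0.5856, -0.0751, 0.0357], 0.81)]
[-0.74631085  0.2869361   0.4690983 ]
```

View pics/k2.png

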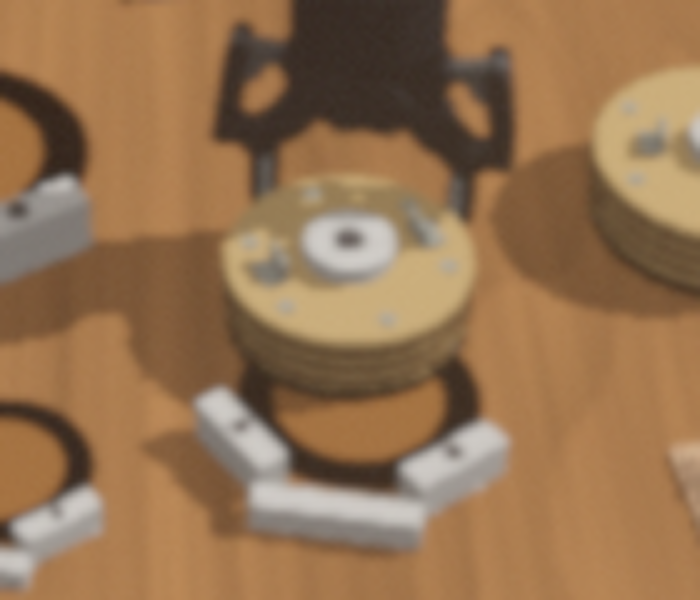

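View pics/k1.png

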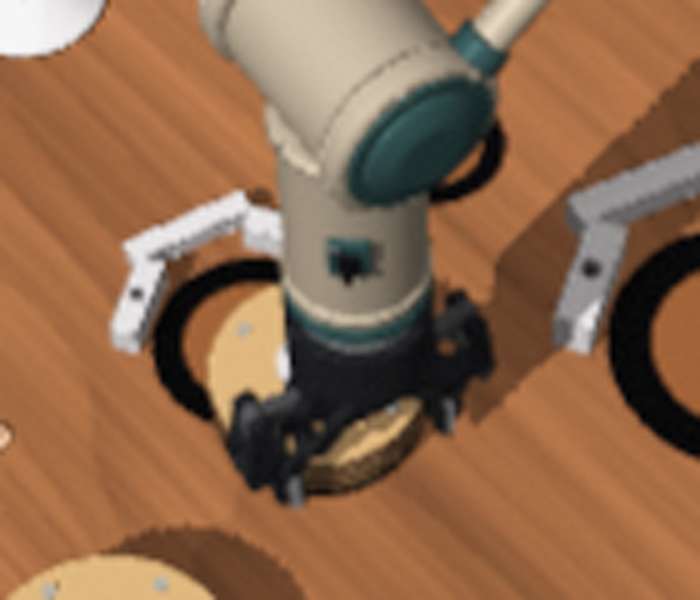

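The head is flat and still caged between the fingers, just short of the vee; its hub is at side crop (348,239).

```bash
python3 - <<'E'
from h import *
p=manip.get_image("side");rem((240+349/5-.4,200+239/5-.4),p)
E
```

```text
H [ 0.5716 -0.0644] remaining y,z mm 13.4 54.7 head rel tcp 0.6 54.3 15.25
```

Emit:
step_arm(targets=[[[0,2,4],0],[[0,5,11],0],[[0,8,19],0],[[0,11,27],0],[[0,13,34],0],[[0,13,40],0],[[0,13,45],0],[[0,13,48],0],[[0,13,50],0],[[0,13,52],0],[[0,13,52],0]])

```text
clock: 16.35
position: [0.584, -0.0649, -0.0229]
ee_rot: [-0.445, -0.549, -0.445, 0.55]
contact_force: [-1.2, 0.3, 0.9]
width: 0.0854
```

```bash
python3 - <<'E'
from h import *
p=manip.get_image("side");crop(p,"l2",240,210,380,330,5)
print(manip.get_state()["contact_force"])
E
```

```text
[-0.48182344  0.36345643 -0.92565446]
```

View pics/l2.png

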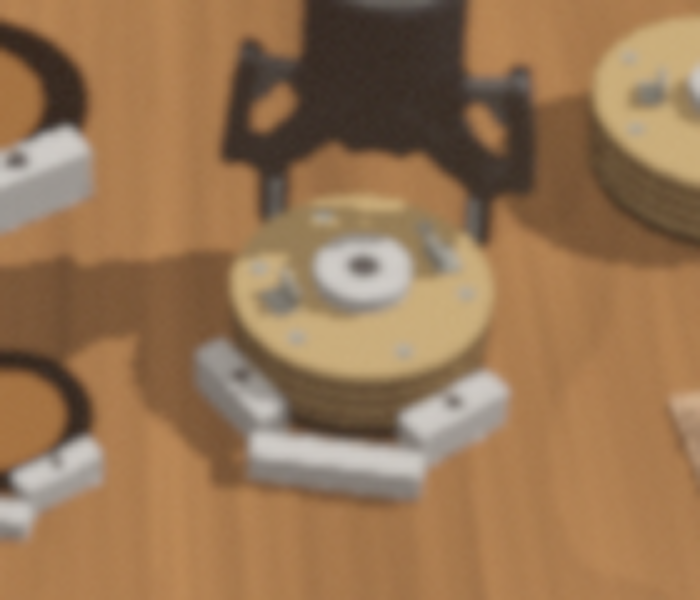

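Almost home: the head is between both arms, its hub at crop (363,267), with no reaction force yet. I'll seat it in small steps.

Emit:
step_arm(targets=[[[0,0,1],0],[[0,0,2],0],[[0,0,3],0],[[0,0,3],0]])

```text
clock: 16.8
position: [0.5835, -0.0676, -0.023]
ee_rot: [0.445, 0.55, 0.445, -0.549]
contact_force: [1.1, 1.8, 0.6]
width: 0.0853
```

Emit:
step_arm(targets=[[[0,0,1],0],[[0,0,2],0],[[0,0,2],0],[[0,0,2],0]])

```text
clock: 17.2
position: [0.5836, -0.069, -0.0229]
ee_rot: [0.445, 0.55, 0.445, -0.549]
contact_force: [2.7, 5.1, 0.5]
width: 0.0852
```

```bash
python3 - <<'E'
from h import *
p=manip.get_image("side");crop(p,"m2",240,210,380,330,5)
print(manip.get_state()["contact_force"]);rem((240+364/5-.4,210+268/5-.4),p)
E
```

```text
[0.85157779 4.39860927 0.59877993]
H [ 0.5737 -0.1194] remaining y,z mm -0.0 1.4 head rel tcp 0.8 51.3 17.25
```

View pics/m2.png

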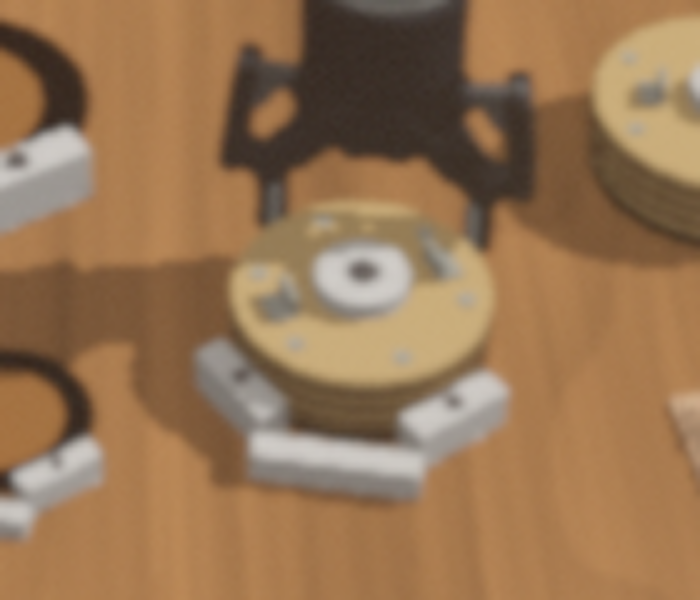

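The force is rising and the arm lags its command (about 5 N), so the arms are taking the load. One more push to make sure, then I'll retreat.

Emit:
step_arm(targets=[[[0,0,1],0],[[0,0,2],0],[[0,0,3],0],[[0,0,3],0],[[0,0,3],0]])

```text
clock: 17.75
position: [0.5835, -0.0692, -0.0228]
ee_rot: [0.443, 0.552, 0.445, -0.548]
contact_force: [4.1, 13.7, 0.9]
width: 0.0855
```

The force rose to 14 N with no further motion, so it is seated. I'll back straight off and check.

Emit:
step_arm(targets=[[[0,0,-3],0],[[0,0,-10],0],[[0,0,-25],0],[[0,0,-45],0],[[-30,0,-65],0],[[-70,0,-85],0],[[-110,0,-95],0],[[-150,0,-95],0],[[-190,0,-95],0],[[-220,0,-95],0],[[-220,0,-95],0]])

```text
clock: 18.85
position: [0.6052, 0.0206, 0.2024]
ee_rot: [0.448, 0.552, 0.442, -0.547]
contact_force: [0.1, 0.5, 0.1]
width: 0.0852
```

```bash
python3 - <<'E'
from h import *
p=manip.get_image("side");crop(p,"n2",240,210,380,330,5)
p=manip.get_image("scene");crop(p,"n1",190,140,310,250,6)
p=manip.get_image("wrist");save(p,"n3")
E
```

```text
(no output)
```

View pics/n2.png

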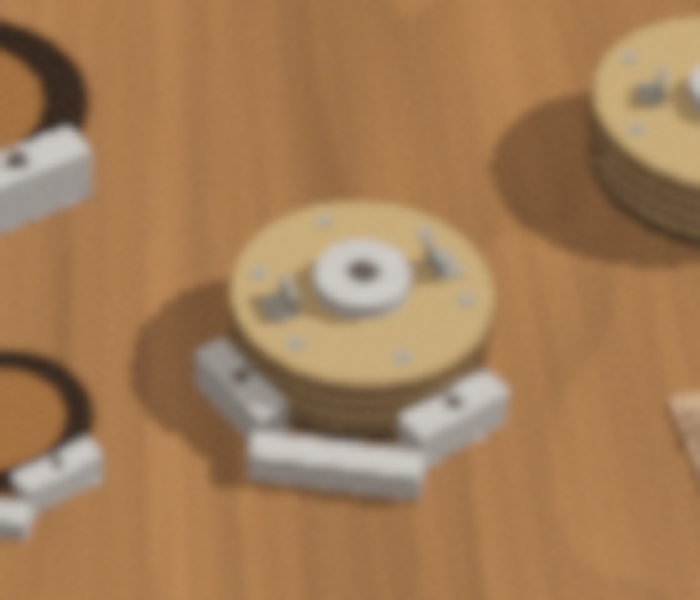

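View pics/n1.png

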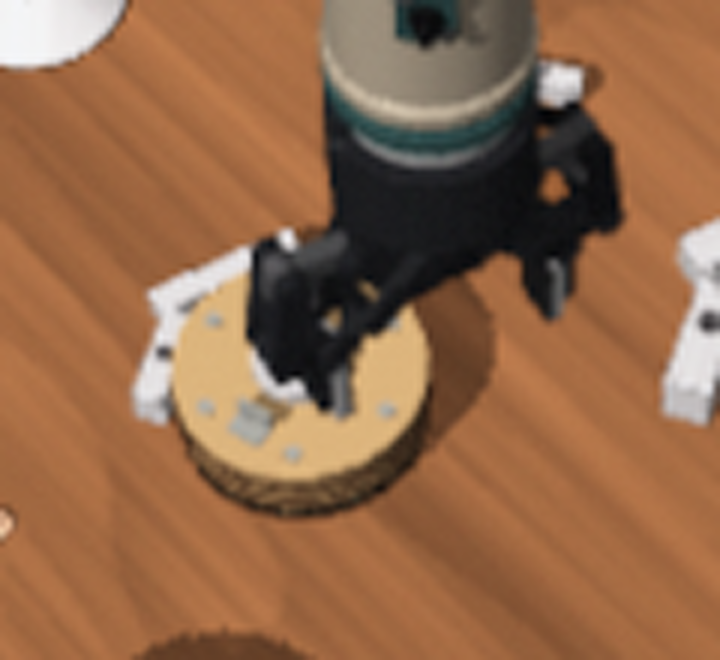

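View pics/n3.png

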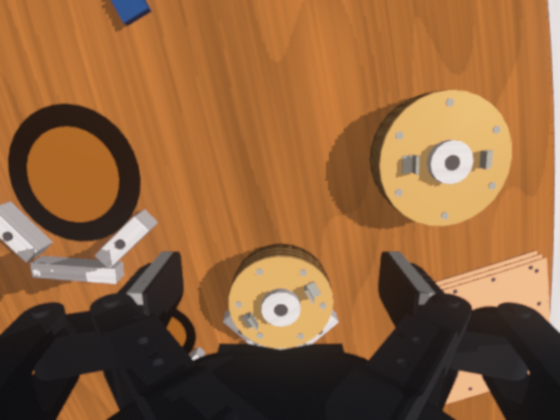

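```bash
python3 - <<'E'
from h import *
p=manip.get_image("side");rem((312.2,263.8),p)
w=manip.get_image("wrist");rem((281,310),w)
# top face circle fit in wrist
hsv=cv2.cvtColor(w["image"],cv2.COLOR_RGB2HSV)
for q in manip.search_frame(p,"spare_head")+manip.search_frame(w,"spare_head"): print(q["xyz"],q["confidence"])
t=np.linspace(0,6.283,80);S=[.5734,-.1207]
for n,i,b in(("side",p,(240,210,380,330)),("wrist",w,(200,220,360,360))):
    x0,y0,x1,y1=b;im=cv2.resize(i["image"][y0:y1,x0:x1,::-1],None,fx=5,fy=5,interpolation=cv2.INTER_CUBIC).copy()
    for r,z in((.06,.04),(.022,.05),(.06,.0)):
        q=((proj(i,np.c_[S[0]+r*np.cos(t),S[1]+r*np.sin(t),t*0+z])-[x0,y0])*5+2).astype(int);cv2.polylines(im,[q.reshape(-1,1,2)],True,(0,255,0),1)
    cv2.imwrite(f"pics/o_{n}.png",im)
E
```

```text
H [ 0.5731 -0.1213] remaining y,z mm 0.2 -0.7 head rel tcp 2.0 144.7 19.05
H [ 0.5723 -0.1195] remaining y,z mm 1.3 1.0 head rel tcp 0.9 142.9 19.1
[0.7641, -0.0174, 0.0433] 0.91
[0.7664, 0.0116, 0.0427] 0.85
[0.4871, 0.218, 0.013] 0.59
```

View pics/o_side.png

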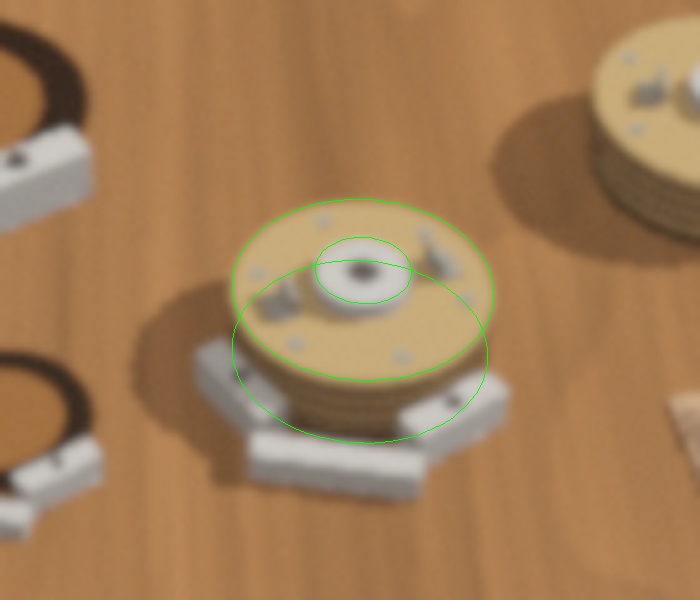

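View pics/o_wrist.png

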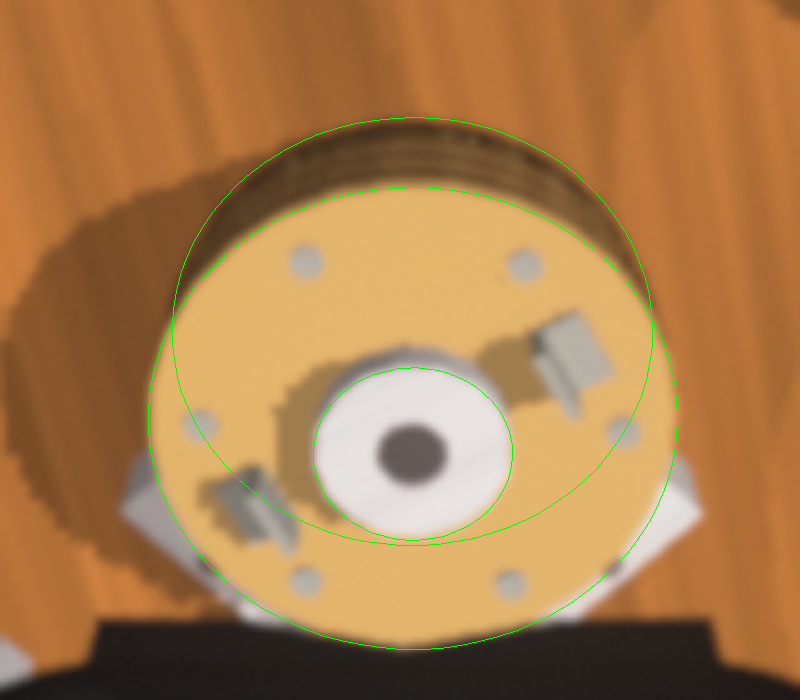

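In both views the head matches the circles predicted for the home pose to within about 1 mm, and it lies flat and seated. Handing in.

```bash
python3 - <<'E'
from rig import manip
print(manip.sign_off())
E
```

```text
the job is handed in; nothing more can be done
None
```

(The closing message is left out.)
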